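Ready the griddle: tray home, mains rocker on, green heat key

TASK

Start the griddle for tortillas: first push its grease tray fully home, then switch on the black mains rocker by pressing its raised, red-marked end all the way down, then press the green heat key fully down and let it spring back. Only push and press: do not lift the tray, do not press the blue key, and leave the ramekin, lime squeezer, turner and tortilla press where they are.

Things in the scene. Friction and masses are not known exactly. Their poses are not given: they have to be found in the camera images.
- griddle: Fixed steel counter griddle, 360 mm deep, 420 wide; may stand turned about z. Origin: on the counter, middle of the foot of its front face; x runs from there back into the griddle, z up. Its front 85 mm is the flat control deck, 85 mm high, with three controls in a row; behind lies the dark plate (95 mm high, guards to 130). The tray bay opens in the middle of the front face.
- tray: Loose grease tray, 0.3-0.65 kg, pan 260 x 220 x 36 mm, sliding in the griddle's bay (floor 10 mm above the counter) with up to 8 N; starts 45-80 mm out. Origin: middle of the foot of the back face of its front plate (250 wide, 42 high, 4 thick); x points into the griddle. Home, this plate lies flat on the griddle's front face, which stops it: origin at x = 0 in the griddle's frame.
- tray_handle (a point): Middle of the outer (robot-side) face of the tray's black bar handle, where it is pushed; the bar is 120 mm wide (y), 16 mm thick, 22 mm high, and stands 57 mm out from the front plate's face. This point is 61 mm in front of the tray's origin, 32 mm above the counter; the bar spans 21 to 43 mm above the counter.
- rocker (a joint): Black mains rocker, angle in rad: 0 = off (end nearest the robot raised), 0.34 = fully on (that end pressed level, far end raised). It stays where it is left; pressing takes about 3 N at the end.
- rocker_base: Fixed grey frame of the mains rocker, 66 mm (griddle's x) by 36 mm, 10 mm high, with pivot lugs 18 mm high at its middle. Origin: centre of its underside, on the deck. The pivot is 16 mm above it; the rocker is 52 mm long, 25 wide. The three places on the deck are 90 mm apart; which holds which control changes.
- rocker_raised_end (a point): Top surface of the raised rocker half that has the red stripe, 18 mm from the pivot towards the front of the griddle (the rocker reaches 26 mm). This is where to press straight down; it sinks about 6 mm until the half is level.
- green (a joint): Green heat key, depth pressed in m: 0 = up, 0.006 = fully down; springs back; fully down takes 4.5 N.
- green_top (a point): Centre of the top face of the round green heat key, 28 mm across; pressed straight down.
- blue (a joint): Blue key (same make as the green, another function), depth pressed in m; must not be pressed.
- blue_top (a point): Centre of the top face of the round blue key, 28 mm across.
- ramekin: Loose white ceramic ramekin, 80 mm across, 45 mm high, standing on the counter left of the tray's handle; origin at the centre of its foot.
- squeezer: Loose stainless lime squeezer lying open, about 240 x 130 mm, under 35 mm high, right of the tray's handle; origin on the counter on its bowl arm, x along that arm towards the bowl (bowl 70 mm ahead), the other arm lies up to 95 mm to its -y side.
- turner: Loose black nylon turner, 300 mm long, lying on the counter right of the griddle; origin under the middle of it, blade to its +x.
- tortilla_press: Loose cast aluminium tortilla press, 2.2 kg, plates 200 mm across, lever folded over them along x, 90 mm high, left of the griddle; origin on the counter under the plates' centre.

How it is judged (in metres and radians):
On the way, in this order (a step that is already met when the one before it is completed fails the run):
1. the grease tray is fully home (x of tray in the frame of griddle above -0.006 m), for 0.2 s.
2. the mains rocker is switched on (value of joint rocker above 0.27 rad), for 0.1 s.
3. the green heat key is pressed fully down (value of joint green above 0.0042 m), for 0.05 s.
At the end, for the whole second after the job is handed in: The tray's front plate is within 6 mm of the griddle's front face and at rest, the rocker is on (over 0.27 rad of 0.34), the green key has been pressed (over 4.2 mm of 6) and is up again, and the blue key is up (x of tray in the frame of griddle above -0.006 m and value of joint rocker above 0.27 rad and value of joint each of green, blue below 0.0015 m and linear speed of tray below 0.02 m/s); the robot touches nothing.
It fails at once if the rocker is switched on while the tray is still out (value of joint rocker above 0.17 rad and x of tray in the frame of griddle below -0.01 m).
It fails at once if the green key is pressed before the rocker is on (value of joint green above 0.003 m and value of joint rocker below 0.2 rad).
It fails at once if the blue key is pressed (value of joint blue above 0.003 m).
It fails at once if the tray is lifted or tipped (height (world z) of tray above 0.025 m or angle between tray's own z axis and vertical above 0.12 rad).
It fails at once if the ramekin, squeezer, turner or tortilla press is moved more than 20 mm (distance of any of ramekin, squeezer, turner, tortilla_press from where it was at the start of the episode above 0.02 m).
It also fails if it takes over 48 s, if anything falls off the work surface, if the arm or the gripper's body presses on something with over 40 N, if the wrist force passes 120 N, or if a joint passes its speed limit or range.

ROBOT

A 6-joint arm with a two-finger parallel gripper is mounted at the origin on the work surface. World frame = base frame: x ahead of the robot, y to its left, z up, the work surface at z = 0. Lengths are in mm, angles in rad, forces in N, time in s.
With the tool pointing down it reaches from about 350 to 775 mm from the base axis. Payload 5.5 kg.
Tool frame: the origin (TCP) lies on the front face of the gripper's body, between the roots of the fingers; the fingertips stand 73 mm ahead of it and the grasp point (between the pads) lies 54 mm ahead of it (ctrl.tcp_to_tips is the z of the fingertips in the tool frame, in mm); z points along the fingers, y is the direction in which the jaws open and shut (so a half turn about z gives the same grasp; the last joint's range is limited). The gripper opens to 85 mm and grips with 20 to 120 N. Pads are 22 mm wide; open, the fingers measure 114 mm over their backs; the gripper's body (76 mm by 85 mm) begins 54 mm behind the grasp point. The pads swing forward as they close: fully open they stand 13 mm farther back than shut.
Start: joints at [-1.389, 0.313, 0.046, 1.304, 0, 1.431], TCP at [181.853, -545.521, 303.923] pointing down, gripper open.
Joint ranges: [-2.76, 2.76], [-0.86, 1.69], [-1.03, 1.26], [-2.2, 2.34], [-1.47, 1.5], [-3.14, 3.14]. Speed limits (rad/s): [2.57, 2.57, 3.14, 3.14, 3.14, 3.14].

INTERFACE

Orientations are given as a unit quaternion [w, x, y, z].
In Python, from station import telemetry, get_image, job, spotter, ctrl gives the robot as it stands.
- The arm moves only by the tool drive_tool, never from a script. Its argument "plan" is text: rows parted by semicolons, each of 7 numbers parted by spaces: the shift along the world's x, y, z in m, then the turn, a rotation vector about the world's x, y, z in rad, then the closure, from -1 (fully open) to 1 (shut). A call has 1 to 5 rows; each row is the pose to reach, as a shift and turn from the pose commanded when the call began; what a row does not reach only later rows make up. A row lasts 1/8 s, in which the tool goes at most 62.5 mm and 10.7 degrees, less where a joint would pass 70% of its speed; a pose out of reach is approached as far as the arm can. A call with a gripper value outside its range is refused whole. The fingers move at their own pace and stop on an object; "newtons" is the grip in N (left out, the last holds). Time passes only in rows, so rows that repeat a pose let the fingers close. It gives the time, the measured TCP pose, the force and the opening at its end, in the units of the state.
- telemetry.get_obs(): the state, without advancing time (a new reading comes with each control period).
- get_image(name): name is "side" or "top"; returns a dict with "image" (384x512x3 uint8, red, green, blue), "z_map" (384x512 float32, mm along the optical axis (not along the pixel's ray), 0 where there is no reading), "fov_y" (degrees; the focal length in pixels is half the picture's height over the tangent of half this angle, whatever the lens; pixels are square), "cx", "cy" (the principal point, pixels), "D" ([k1, k2, p1, p2, k3] as OpenCV has them; the pictures are not rectified), "R" (3x3) and "t" (3): a world point X has camera coordinates R X + t. Camera axes: x right, y down, z forward; pixel columns grow to the right and rows downward; lengths in mm; the calibration is good to about 2 mm. A picture is of the moment at which its call begins.
- job.hand_in(): hands the job in, once; it reports no verdict.
Trained networks look in a picture, given as the dict that the camera call returned (one of the last four; its "shot" number tells which), for a name from the list of things; names that differ only in an ending like _2 or _b are one class to them, and where a whole thing is asked for, a point or a joint stands for the part that bears it (a point fixed in the world has none). Each returns a list of dicts, best first, with "confidence" (0 to 1); they miss things now and then, are a little off and sometimes report something else, mostly with a low value. They report only what shows in the picture. A call takes as long as a camera call.
- spotter.look_for(picture, query): "position" ([x, y, z] in mm, in world coordinates, good to about 4 mm: the middle of the surface that is visible of it).
- spotter.mark_of(picture, query): "position" ([x, y, z] in mm, in world coordinates, good to about 4 mm: a listed point, or the origin of a listed thing).
The state is a dict: "clock": time; "joint_positions": joint angles; "qd": joint speeds; "effort": joint torques, N m; "position": TCP position; "tool_rot": TCP orientation; "wrist_force": force on the tool from outside, world axes, zero at the start; "torque": the same for the moment, N m; "opening": finger opening in mm.
Only numpy, scipy, OpenCV 4.12 (cv2) and the standard library are available. Lean on these libraries where they do the work, as an engineer would, in place of code of your own. Each camera call takes 0.05 s, during which the arm holds its last target.

## Working session

There is one attempt and no reset: what is moved stays moved. The work goes in short steps, Python scripts to look and compute and a tool call to move; the robot and the scene stay as the last step left them, time stands still between calls to the robot, and variables do not carry over. Pictures are saved under pics/ and viewed, and the job is handed in when it is done.

Besides the shell and the picture viewer there is one more tool, called after "Emit:" as name(argument=value, ...) on one line, values as JSON. drive_tool: Moves the arm, as the interface text tells. Its arguments: {"type":"object","properties":{"plan":{"type":"string"},"newtons":{"type":"number"}},"required":["plan"]}

```bash
ls; mkdir -p pics
cat > h.py <<'E'
from station import telemetry, get_image, job, spotter, ctrl
import numpy as np, cv2
def save(d,n): cv2.imwrite('pics/'+n, cv2.cvtColor(d['image'],cv2.COLOR_RGB2BGR))
def K(d):
    f=d['image'].shape[0]/2/np.tan(np.radians(d['fov_y'])/2)
    return np.array([[f,0,d['cx']],[0,f,d['cy']],[0,0,1]])
def world(d,us):
    us=np.array(us,float).reshape(-1,2)
    n=cv2.undistortPoints(us.reshape(-1,1,2),K(d),np.array(d['D'])).reshape(-1,2)
    z=np.array([d['z_map'][int(round(v)),int(round(u))] for u,v in us])
    P=np.c_[n*z[:,None],z]
    return (P-np.array(d['t']))@np.array(d['R'])
def cloud(d):
    h,w=d['z_map'].shape
    u,v=np.meshgrid(np.arange(w),np.arange(h))
    return world(d,np.c_[u.ravel(),v.ravel()]).reshape(h,w,3)
E
python3 - <<'E'
from h import *
o=telemetry.get_obs(); print(o)
for c in('top','side'):
    d=get_image(c); save(d,c+'0.png'); print(c,d['fov_y'],d['D'])
    for q in ['griddle','tray','tray_handle','rocker_base','rocker_raised_end','green_top','blue_top','ramekin','squeezer','turner','tortilla_press']:
        print(q,[(np.round(r['position'],0),round(r['confidence'],2)) for r in spotter.mark_of(d,q)[:2]])
    np.save(c+'.npy',d,allow_pickle=True)
E
```

```text
pics
{'clock': 0.0, 'joint_positions': array([-1.38863221e+00,  3.13989878e-01,  4.49927566e-02,  1.30363734e+00,
        7.22815163e-06,  1.43118679e+00]), 'qd': array([-2.51149193e-03, -1.21553901e-03,  1.48704928e-03,  1.20233217e-04,
        2.25566869e-06,  2.04660062e-03]), 'effort': array([ 5.08412631e-04, -4.80629325e+01,  2.98530900e+01,  1.95411901e-02,
       -1.64716389e-04,  1.65743779e-05]), 'position': array([ 181.75979802, -545.10747118,  303.02039787]), 'tool_rot': array([-9.18937136e-04,  9.87085191e-01,  1.60193573e-01, -1.59405508e-05]), 'wrist_force': array([0.67415306, 0.4843058 , 0.33496742]), 'torque': array([ 0.00297934, -0.01906612, -0.03089241]), 'opening': 85.24140113595271}
top 55.65613296088841 [-0.0388903  0.         0.         0.         0.       ]
griddle [(array([590., -14.,   1.]), 0.91)]
tray [(array([530., -10.,   6.]), 0.72)]
tray_handle [(array([465.,  -7.,  31.]), 0.86)]
rocker_base [(array([633., -17.,  88.]), 0.72)]
rocker_raised_end [(array([616., -13., 108.]), 0.65)]
green_top [(array([ 628., -100.,  111.]), 0.47)]
blue_top [(array([635., -
[... 218 characters left out ...]
3., 544.,  -2.]), 0.69), (array([ 534., -482.,   -0.]), 0.45)]
side 49.251060851740974 [-0.15331208  0.          0.          0.          0.        ]
griddle [(array([594., -14.,   5.]), 0.88)]
tray [(array([526.,  -8.,   8.]), 0.76)]
tray_handle [(array([468.,  -6.,  31.]), 0.72)]
rocker_base [(array([632., -12.,  88.]), 0.51)]
rocker_raised_end [(array([616., -15., 113.]), 0.48)]
green_top [(array([ 629., -106.,  106.]), 0.48)]
blue_top [(array([638.,  72., 108.]), 0.39)]
ramekin [(array([531., 178.,  -2.]), 0.6)]
squeezer [(array([ 419., -202.,   -1.]), 0.81)]
turner [(array([ 530., -479.,   -3.]), 0.82), (array([560., 540.,  -3.]), 0.61)]
tortilla_press [(array([561., 539.,  -2.]), 0.77)]
```

View pics/top0.png

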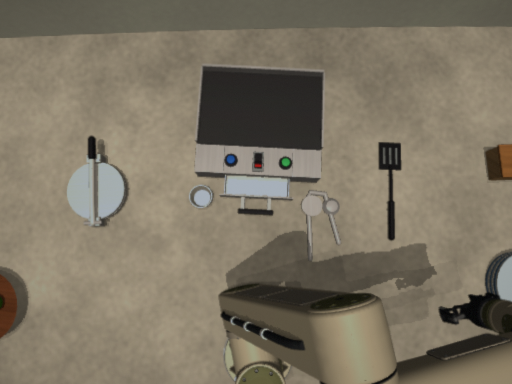

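View pics/side0.png

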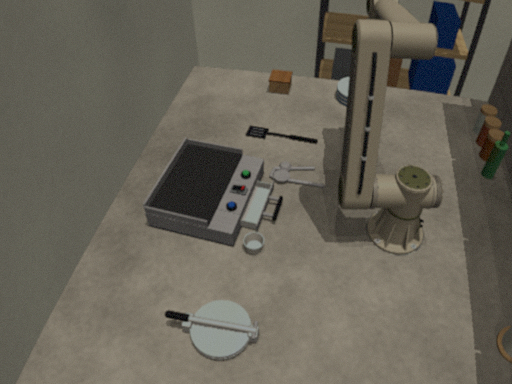

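The top picture shows blue at (231,160), the rocker at (258,160), green at (286,162) and the handle bar at (255,212). The ramekin is at (201,197), and the squeezer spans about (302–340, 192–260). Next I'll measure positions and yaw from the point cloud.

Run:
```python
from h import *
for c in('top','side'):
    d=np.load(c+'.npy',allow_pickle=True).item(); im=d['image'].astype(int); X=cloud(d)
    r,g,b=im[...,0],im[...,1],im[...,2]
    box=(X[...,0]>440)&(X[...,0]<720)&(abs(X[...,1])<260)
    for n,m in [('green',(g>r+40)&(g>b+30)),('blue',(b>r+40)&(b>g+20)),('red',(r>g+50)&(r>b+50)),('bar',(im.sum(2)<120)&(X[...,0]<520)&(X[...,2]>15))]:
        p=X[m&box]; 
        print(c,n,len(p),np.round(np.median(p,0),1),np.round(p.min(0)),np.round(p.max(0)))
    m=box&(X[...,2]>82)&(X[...,2]<88)&(X[...,0]<690); p=X[m]
    # front edge: for y bins min x
    ys=[];xs=[]
    for y in range(-210,200,10):
        q=p[abs(p[:,1]-y)<5]
        if len(q)>2: ys.append(y); xs.append(q[:,0].min())
    print(np.round(np.polyfit(ys,xs,1),3), np.round(xs,0), ys[0],ys[-1], np.median(p[:,2]))
d=np.load('top.npy',allow_pickle=True).item()
cv2.imwrite('pics/topz.png',cv2.cvtColor(cv2.resize(d['image'][130:270,180:360],None,fx=4,fy=4,interpolation=cv2.INTER_CUBIC),cv2.COLOR_RGB2BGR))
```

```text
top green 60 [ 623.5 -104.1  106.3] [ 610. -118.   95.] [640. -93. 110.]
top blue 62 [639.5  75.1 105.6] [625.  62.  93.] [656.  89. 111.]
top red 18 [615.  -13.6 108.4] [611. -22. 105.] [620.  -5. 114.]
top bar 120 [471.2  -2.   41.9] [461. -59.  35.] [481.  52.  48.]
[8.20000e-02 5.90645e+02] [575. 575. 575. 575. 577. 577. 577. 580. 580. 580. 581. 581. 585. 585.
 585. 586. 586. 587. 587. 590. 591. 591. 591. 591. 592. 595. 595. 596.
 596. 597. 597. 597. 598. 601. 601. 601. 605. 605. 606. 606. 606.] -210 190 84.51737100900431
side green 26 [ 624.4 -104.4  108.2] [ 615. -115.   99.] [637. -87. 114.]
side blue 37 [639.7  76.6 106.4] [628.  62.  95.] [651.  90. 111.]
side red 11 [617.5 -15.3 111.5] [610. -21. 107.] [622.  -3. 115.]
side bar 78 [471.7   6.2  42.6] [463. -54.  24.] [481.  59.  49.]
[7.60000e-02 5.93054e+02] [578. 575. 578. 580. 579. 580. 583. 584. 582. 584. 588. 585. 587. 585.
 590. 588. 591. 588. 590. 591. 597. 591. 592. 594. 595. 594. 596. 596.
 596. 599. 605. 600. 609. 602. 603. 602. 602. 604. 608. 606. 607.] -210 190 85.28818562304703
```

View pics/topz.png

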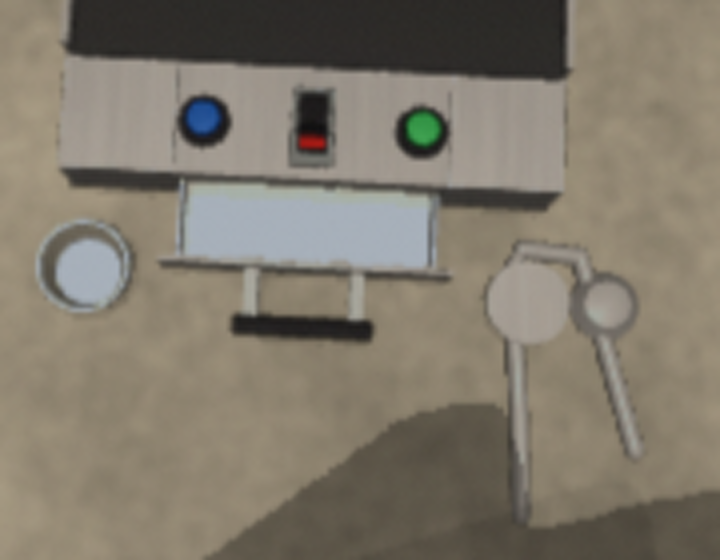

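Emit:
drive_tool(plan="0.025 0.054 0 0 0 -0.08 1; 0.05 0.108 0 0 0 -0.16 1; 0.075 0.162 0 0 0 -0.24 1; 0.1 0.216 0 0 0 -0.32 1; 0.125 0.27 0 0 0 -0.41 1", newtons=40)

```text
clock: 1.82
position: [307.3, -273.9, 304.1]
tool_rot: [0.0, 0.999, -0.046, 0.0]
wrist_force: [1.0, -0.4, 0.3]
opening: 0.2
```

Emit:
drive_tool(plan="0.025 0.054 0 0 0 0 1; 0.05 0.108 0 0 0 0 1; 0.075 0.162 0 0 0 0 1; 0.1 0.216 -0.03 0 0 0 1; 0.125 0.265 -0.06 0 0 0 1")

```text
clock: 2.45
position: [431.2, -12.1, 246.1]
tool_rot: [0.0, 0.999, -0.044, 0.001]
wrist_force: [0.9, -1.2, 0.4]
opening: -0.1
```

Run:
```python
from h import *
o=telemetry.get_obs(); print(o)
for c in('top','side'):
    d=get_image(c); save(d,c+'1.png')
```

```text
{'clock': 2.45, 'joint_positions': array([-2.14481412e-01,  6.31323894e-02, -4.08346985e-01,  1.09636257e+00,
       -2.39856932e-04,  3.01500349e+00]), 'qd': array([ 1.03945546,  0.47421358, -0.12150199, -0.59953703, -0.00452063,
        1.03507059]), 'effort': array([ -3.81416872, -36.42612576,  27.44495094,   1.75538365,
         0.11595808,  -1.06964372]), 'position': array([431.17918452, -12.10444337, 246.10570837]), 'tool_rot': array([ 3.68882374e-04,  9.99033420e-01, -4.39321088e-02,  1.43540866e-03]), 'wrist_force': array([ 0.93863949, -1.1911086 ,  0.42494336]), 'torque': array([-0.0608287 , -0.01519042,  0.02993965]), 'opening': -0.09850794481122224}
```

View pics/side1.png

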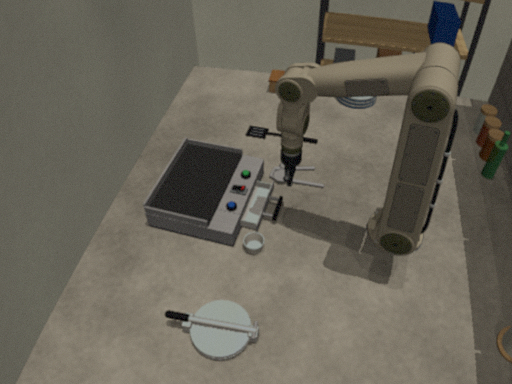

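View pics/top1.png

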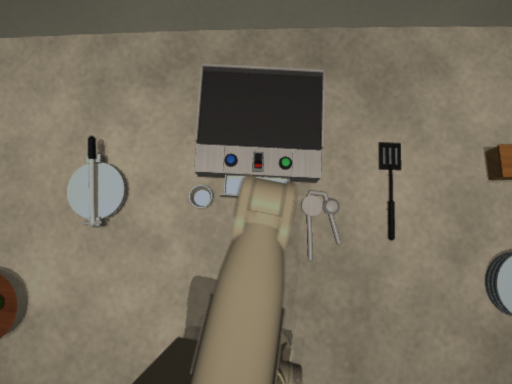

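Joint 6 is near its limit, so I'll take the equivalent half turn in the air.

Emit:
drive_tool(plan="0 0 0 0 0 0.18 1; 0 0 0 0 0 0.36 1; 0 0 0 0 0 0.54 1; 0 0 0 0 0 0.72 1; 0 0 0 0 0 0.9 1")

```text
clock: 3.18
position: [430.1, -14.5, 246.4]
tool_rot: [0.0, 0.918, 0.397, 0.0]
wrist_force: [-0.3, 0.4, -0.1]
opening: -0.1
```

Emit:
drive_tool(plan="0 0 0 0 0 0.18 1; 0 0 0 0 0 0.36 1; 0 0 0 0 0 0.54 1; 0 0 0 0 0 0.72 1; 0 0 0 0 0 0.9 1")

```text
clock: 3.8
position: [430.1, -14.5, 246.4]
tool_rot: [0.0, 0.654, 0.757, 0.0]
wrist_force: [0.8, 0.5, -0.5]
opening: 0.3
```

Emit:
drive_tool(plan="0 0 0 0 0 0.18 1; 0 0 0 0 0 0.36 1; 0 0 0 0 0 0.54 1; 0 0 0 0 0 0.72 1; 0 0 0 0 0 0.9 1")

```text
clock: 4.42
position: [430.1, -14.5, 246.4]
tool_rot: [0.0, 0.259, 0.966, -0.0]
wrist_force: [0.7, -0.7, 0.5]
opening: 0.3
```

Emit:
drive_tool(plan="0 0.002 -0.03 0 0 0.18 1; 0 0.004 -0.06 0 0 0.36 1; 0 0.005 -0.09 0 0 0.44 1; 0 0.005 -0.09 0 0 0.44 1")

```text
clock: 4.92
position: [428.5, -9.0, 154.6]
tool_rot: [-0.002, 0.046, 0.999, 0.0]
wrist_force: [-0.4, 0.1, 0.3]
opening: 0.1
```

Run:
```python
from h import *
o=telemetry.get_obs(); print({k:np.round(o[k],3) for k in('clock','joint_positions','position','tool_rot','wrist_force')})
d=get_image('side'); save(d,'side2.png')
cv2.imwrite('pics/side2z.png',cv2.cvtColor(cv2.resize(d['image'][120:270,180:360],None,fx=4,fy=4,interpolation=cv2.INTER_CUBIC),cv2.COLOR_RGB2BGR))
```

```text
{'clock': np.float64(4.925), 'joint_positions': array([-0.209,  0.145, -0.561,  0.869, -0.   , -0.117]), 'position': array([428.492,  -8.994, 154.631]), 'tool_rot': array([-0.002,  0.046,  0.999,  0.   ]), 'wrist_force': array([-0.423,  0.141,  0.262])}
```

View pics/side2z.png

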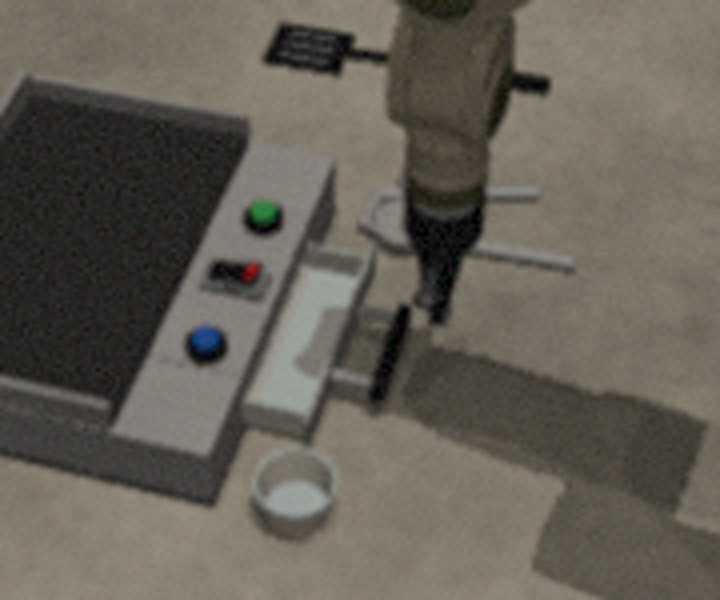

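The picture shows the shut fingers (about (435,310) in this crop) above and in front of the handle bar (390,350). I'll lower them to bar height.

Emit:
drive_tool(plan="0 0.001 -0.025 0 0 0 1; 0 0.002 -0.045 0 0 0 1; 0 0.003 -0.055 0 0 0 1; 0 0.003 -0.055 0 0 0 1")

```text
clock: 5.48
position: [430.4, -6.0, 101.5]
tool_rot: [0.0, 0.045, 0.999, 0.0]
wrist_force: [0.9, -0.2, -0.5]
opening: 0.1
```

Emit:
drive_tool(plan="0.01 -0.001 0 0 0 0 1; 0.02 -0.002 0 0 0 0 1; 0.03 -0.003 0 0 0 0 1; 0.04 -0.003 0 0 0 0 1; 0.05 -0.004 0 0 0 0 1")

```text
clock: 6.1
position: [478.6, -9.6, 100.6]
tool_rot: [-0.003, 0.045, 0.999, 0.0]
wrist_force: [-6.9, 1.2, 4.9]
opening: -0.0
```

Run:
```python
from h import *
d=get_image('side'); save(d,'side3.png')
cv2.imwrite('pics/side3z.png',cv2.cvtColor(cv2.resize(d['image'][120:270,180:360],None,fx=4,fy=4,interpolation=cv2.INTER_CUBIC),cv2.COLOR_RGB2BGR))
```

```text
(no output)
```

View pics/side3z.png

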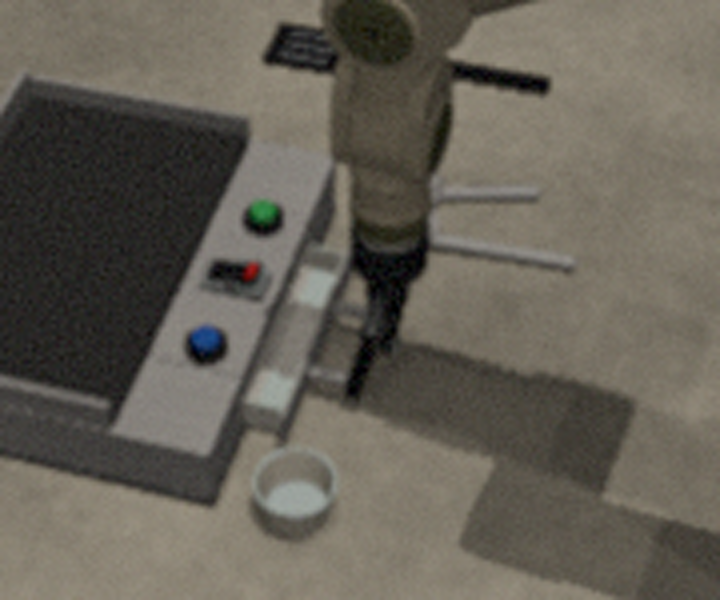

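The fingers are in contact at mid-bar and the tray is sliding at about 7 N.

Emit:
drive_tool(plan="0.008 -0.001 0 0 0 0 1; 0.016 -0.001 0 0 0 0 1; 0.022 -0.002 0 0 0 0 1; 0.028 -0.002 0 0 0 0 1; 0.032 -0.003 0 0 0 0 1")

```text
clock: 6.78
position: [512.7, -12.9, 100.7]
tool_rot: [0.0, 0.045, 0.999, 0.0]
wrist_force: [-2.3, 0.3, -2.9]
opening: -0.1
```

Emit:
drive_tool(plan="0.003 0 0 0 0 0 1; 0.006 0 0 0 0 0 1; 0.009 -0.001 0 0 0 0 1")

```text
clock: 7.15
position: [519.0, -12.9, 100.7]
tool_rot: [-0.002, 0.045, 0.999, 0.001]
wrist_force: [-12.8, 4.6, 10.4]
opening: 0.0
```

Emit:
drive_tool(plan="0.002 0 0 0 0 0 1; 0.003 0 0 0 0 0 1; 0.003 0 0 0 0 0 1")

```text
clock: 7.52
position: [519.4, -12.8, 100.7]
tool_rot: [-0.005, 0.045, 0.999, 0.001]
wrist_force: [-16.1, 1.5, 12.3]
opening: -0.2
```

Run:
```python
from h import *
o=telemetry.get_obs(); print({k:np.round(o[k],3) for k in('clock','position','wrist_force')})
d=get_image('side'); save(d,'side4.png')
print([(q,[np.round(r['position']) for r in spotter.mark_of(d,q)[:1]]) for q in('tray','griddle')])
cv2.imwrite('pics/side4z.png',cv2.cvtColor(cv2.resize(d['image'][120:270,180:360],None,fx=4,fy=4,interpolation=cv2.INTER_CUBIC),cv2.COLOR_RGB2BGR))
```

```text
{'clock': np.float64(7.525), 'position': array([519.375, -12.825, 100.698]), 'wrist_force': array([-16.097,   1.532,  12.272])}
[('tray', [array([588., -13.,  12.])]), ('griddle', [array([ 419., -198.,   -4.])])]
```

View pics/side4z.png

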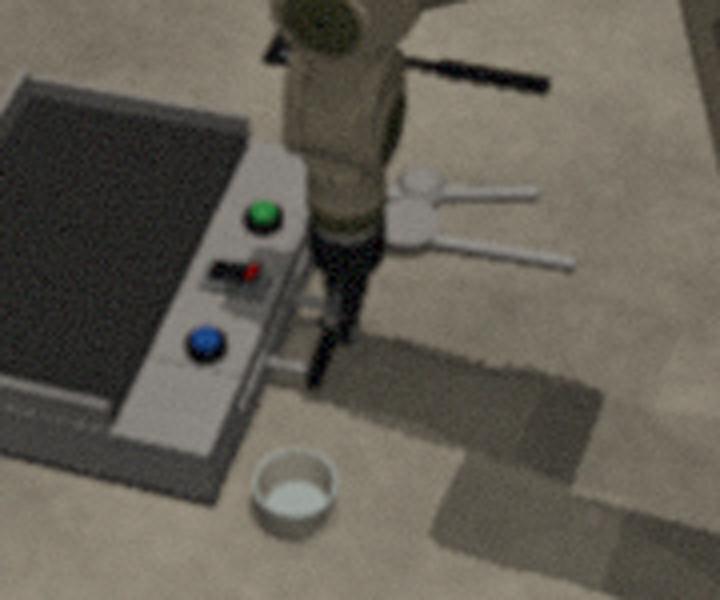

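The front plate is flush and the tool has stalled at 519 mm under 16 N, as expected for home. I'll back off, rise and look.

Emit:
drive_tool(plan="-0.015 0.001 0 0 0 0 1; -0.04 0.003 0 0 0 0 1; -0.05 0.004 0.05 0 0 0 1; -0.05 0.004 0.11 0 0 0 1; -0.05 0.004 0.11 0 0 0 1")

```text
clock: 8.3
position: [478.3, -10.6, 216.7]
tool_rot: [0.006, 0.045, 0.999, -0.001]
wrist_force: [-0.1, -0.7, -0.4]
opening: -0.0
```

Run:
```python
from h import *
o=telemetry.get_obs(); print({k:np.round(o[k],3) for k in('clock','position','wrist_force')})
d=get_image('side'); save(d,'side5.png')
cv2.imwrite('pics/side5z.png',cv2.cvtColor(cv2.resize(d['image'][120:270,180:360],None,fx=4,fy=4,interpolation=cv2.INTER_CUBIC),cv2.COLOR_RGB2BGR))
for q in('tray','tray_handle','griddle','rocker_raised_end','green_top'):print(q,[(np.round(r['position']),r['confidence']) for r in spotter.mark_of(d,q)[:1]])
```

```text
{'clock': np.float64(8.3), 'position': array([478.254, -10.605, 216.749]), 'wrist_force': array([-0.05 , -0.745, -0.435])}
tray [(array([ 531., -480.,    0.]), 0.73)]
tray_handle [(array([530., -11.,  30.]), 0.82)]
griddle [(array([595., -14.,   1.]), 0.73)]
rocker_raised_end [(array([615., -16., 112.]), 0.51)]
green_top [(array([ 628., -108.,  106.]), 0.55)]
```

View pics/side5z.png

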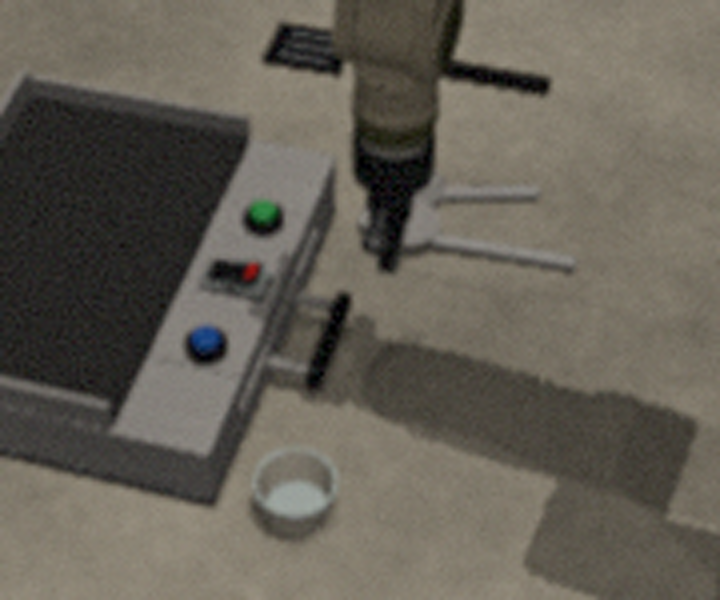

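The tray is home, with the handle at x=530. Now I'll move above the rocker's red end.

Emit:
drive_tool(plan="0.04 -0.001 0 0 0 0 1; 0.09 -0.002 0 0 0 0 1; 0.135 -0.003 -0.005 0 0 0 1; 0.135 -0.003 -0.014 0 0 0 1; 0.135 -0.003 -0.014 0 0 0 1")

```text
clock: 9.22
position: [607.3, -12.6, 194.4]
tool_rot: [-0.003, 0.045, 0.999, 0.0]
wrist_force: [-0.6, -0.6, -0.3]
opening: 0.2
```

Run:
```python
from h import *
o=telemetry.get_obs(); print({k:np.round(o[k],3) for k in('clock','position','tool_rot','wrist_force')})
d=get_image('side')
cv2.imwrite('pics/side6z.png',cv2.cvtColor(cv2.resize(d['image'][120:270,180:360],None,fx=4,fy=4,interpolation=cv2.INTER_CUBIC),cv2.COLOR_RGB2BGR))
```

```text
{'clock': np.float64(9.225), 'position': array([607.332, -12.64 , 194.358]), 'tool_rot': array([-0.003,  0.045,  0.999,  0.   ]), 'wrist_force': array([-0.594, -0.585, -0.327])}
```

View pics/side6z.png

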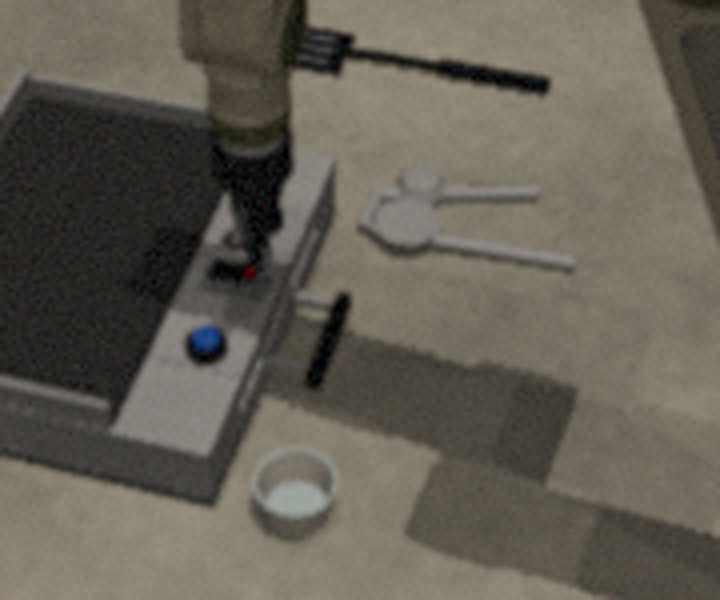

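Emit:
drive_tool(plan="0.001 0 -0.002 0 0 0 1; 0.002 0 -0.004 0 0 0 1; 0.002 0 -0.006 0 0 0 1; 0.002 0 -0.008 0 0 0 1")

```text
clock: 9.78
position: [611.1, -12.9, 189.1]
tool_rot: [0.0, 0.045, 0.999, 0.0]
wrist_force: [-0.4, 0.1, 0.3]
opening: -0.0
```

Emit:
drive_tool(plan="0.001 0 -0.001 0 0 0 1; 0.001 0 -0.003 0 0 0 1; 0.001 0 -0.005 0 0 0 1; 0.001 0 -0.007 0 0 0 1; 0.001 0 -0.007 0 0 0 1")

```text
clock: 10.4
position: [611.7, -12.8, 181.8]
tool_rot: [-0.0, 0.045, 0.999, 0.0]
wrist_force: [-1.2, -0.5, 1.0]
opening: 0.1
```

Emit:
drive_tool(plan="0 0 -0.001 0 0 0 1; 0 0 -0.002 0 0 0 1; 0 0 -0.003 0 0 0 1; 0 0 -0.004 0 0 0 1; 0 0 -0.004 0 0 0 1")

```text
clock: 11.02
position: [612.3, -12.9, 177.7]
tool_rot: [0.0, 0.045, 0.999, 0.0]
wrist_force: [-1.6, 0.6, 1.5]
opening: 0.2
```

Emit:
drive_tool(plan="0 0 -0.001 0 0 0 1; 0 0 -0.002 0 0 0 1; 0 0 -0.003 0 0 0 1; 0 0 -0.003 0 0 0 1")

```text
clock: 11.52
position: [612.2, -12.9, 176.5]
tool_rot: [0.001, 0.045, 0.999, -0.0]
wrist_force: [-4.6, -0.4, 11.2]
opening: -0.2
```

Emit:
drive_tool(plan="0 0 -0.001 0 0 0 1; 0 0 -0.0015 0 0 0 1; 0 0 -0.0015 0 0 0 1")

```text
clock: 11.9
position: [612.2, -12.9, 176.4]
tool_rot: [0.001, 0.045, 0.999, -0.0]
wrist_force: [-8.3, 1.3, 18.2]
opening: 0.0
```

Emit:
drive_tool(plan="0 0 0.02 0 0 0 1; 0 0 0.05 0 0 0 1; -0.05 0 0.07 0 0 0 1; -0.1 0 0.09 0 0 0 1; -0.1 0 0.09 0 0 0 1")

```text
clock: 12.52
position: [510.3, -12.7, 265.2]
tool_rot: [0.001, 0.045, 0.999, -0.0]
wrist_force: [1.2, 0.3, 0.4]
opening: -0.0
```

Run:
```python
from h import *
o=telemetry.get_obs(); print({k:np.round(o[k],3) for k in('clock','position','tool_rot','wrist_force')})
d=get_image('side')
cv2.imwrite('pics/side7z.png',cv2.cvtColor(cv2.resize(d['image'][165:225,210:270],None,fx=10,fy=10,interpolation=cv2.INTER_CUBIC),cv2.COLOR_RGB2BGR))
d0=np.load('side.npy',allow_pickle=True).item()
ex=np.array([.996,-.087,0]);ey=np.array([.087,.996,0]);c=np.array([632,-14,0])
for D in(d0,d):
    X=cloud(D).reshape(-1,3)-c; a=X@ex;b=X@ey
    print([(s,round(float(np.median(X[(abs(a-s)<3)&(abs(b)<8),2])),1)) for s in range(-24,26,6)])
```

```text
{'clock': np.float64(12.525), 'position': array([510.339, -12.698, 265.172]), 'tool_rot': array([ 0.001,  0.045,  0.999, -0.   ]), 'wrist_force': array([1.198, 0.338, 0.372])}
[(-24, 96.2), (-18, 98.8), (-12, 109.8), (-6, 108.6), (0, 99.9), (6, 105.2), (12, 103.9), (18, 105.2), (24, 101.1)]
[(-24, 100.2), (-18, 104.3), (-12, 106.2), (-6, 102.0), (0, 103.4), (6, 104.4), (12, 106.9), (18, 110.4), (24, 109.2)]
```

View pics/side7z.png

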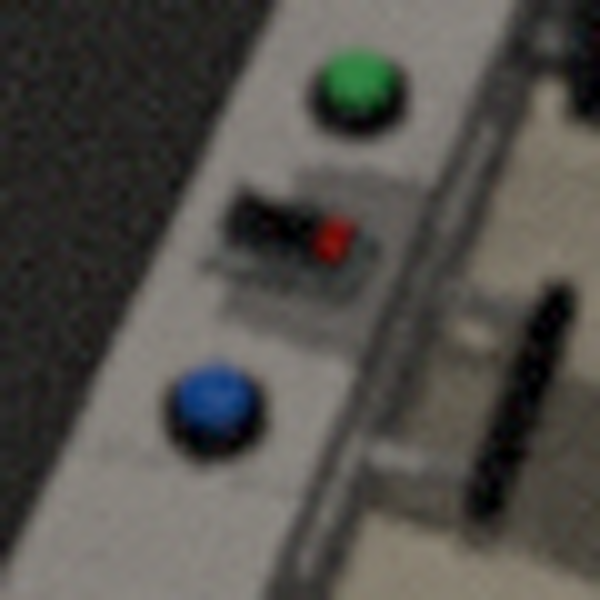

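The rocker now lies over: red end at about 104 mm, far end raised to about 110 mm, and the press ended on a solid stop at 18 N. Green key next.

Emit:
drive_tool(plan="0.03 -0.04 0 0 0 0 1; 0.06 -0.08 0 0 0 0 1; 0.1 -0.092 -0.02 0 0 0 1; 0.114 -0.092 -0.06 0 0 0 1; 0.114 -0.092 -0.065 0 0 0 1")

```text
clock: 13.2
position: [626.1, -104.9, 193.7]
tool_rot: [-0.003, 0.045, 0.999, 0.001]
wrist_force: [0.2, 0.3, -0.1]
opening: -0.0
```

Emit:
drive_tool(plan="0.001 0 -0.003 0 0 0 1; 0.001 0 -0.006 0 0 0 1; 0.001 0 -0.006 0 0 0 1")

```text
clock: 13.58
position: [627.3, -104.8, 193.8]
tool_rot: [0.001, 0.045, 0.999, -0.0]
wrist_force: [0.7, 0.2, -0.7]
opening: 0.2
```

Run:
```python
from h import *
o=telemetry.get_obs(); print({k:np.round(o[k],3) for k in('clock','position','tool_rot','wrist_force')})
d=get_image('side')
cv2.imwrite('pics/side8z.png',cv2.cvtColor(cv2.resize(d['image'][120:270,180:360],None,fx=4,fy=4,interpolation=cv2.INTER_CUBIC),cv2.COLOR_RGB2BGR))
```

```text
{'clock': np.float64(13.575), 'position': array([ 627.321, -104.793,  193.773]), 'tool_rot': array([ 0.001,  0.045,  0.999, -0.   ]), 'wrist_force': array([ 0.704,  0.231, -0.653])}
```

View pics/side8z.png

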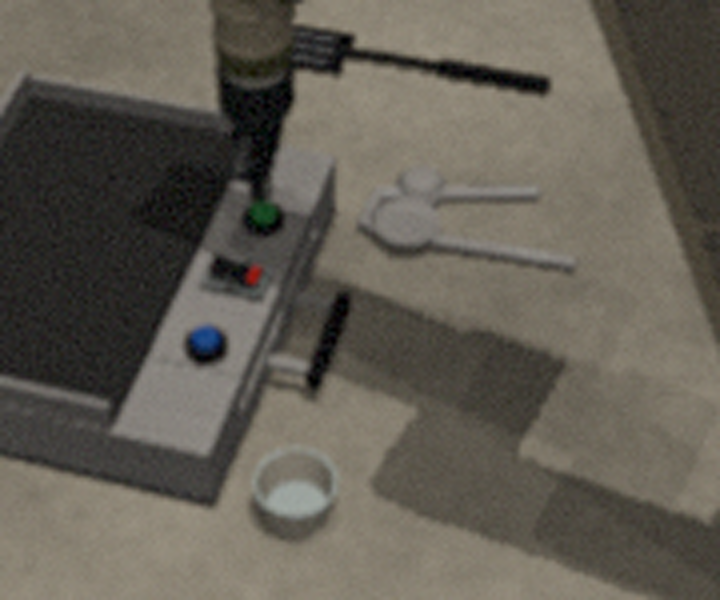

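The fingers are above the green key. I'll step down, watching the force.

Emit:
drive_tool(plan="-0.002 0 -0.003 0 0 0 1; -0.002 0 -0.006 0 0 0 1; -0.002 0 -0.009 0 0 0 1; -0.002 0 -0.011 0 0 0 1; -0.002 0 -0.011 0 0 0 1")

```text
clock: 14.25
position: [625.0, -104.9, 181.1]
tool_rot: [-0.0, 0.045, 0.999, 0.0]
wrist_force: [-0.3, -0.3, -0.5]
opening: -0.2
```

Emit:
drive_tool(plan="0 0 -0.002 0 0 0 1; 0 0 -0.004 0 0 0 1; 0 0 -0.005 0 0 0 1; 0 0 -0.005 0 0 0 1")

```text
clock: 14.75
position: [625.3, -104.9, 176.8]
tool_rot: [0.0, 0.045, 0.999, -0.0]
wrist_force: [-0.1, 0.1, 2.7]
opening: -0.1
```

Emit:
drive_tool(plan="0 0 -0.001 0 0 0 1; 0 0 -0.002 0 0 0 1; 0 0 -0.003 0 0 0 1; 0 0 -0.003 0 0 0 1")

```text
clock: 15.25
position: [625.3, -104.9, 173.7]
tool_rot: [0.0, 0.045, 0.999, -0.0]
wrist_force: [-0.3, -0.1, 4.4]
opening: 0.1
```

Emit:
drive_tool(plan="0 0 -0.001 0 0 0 1; 0 0 -0.002 0 0 0 1; 0 0 -0.003 0 0 0 1; 0 0 -0.003 0 0 0 1")

```text
clock: 15.75
position: [625.3, -104.9, 173.4]
tool_rot: [0.001, 0.045, 0.999, -0.0]
wrist_force: [-5.0, 0.9, 18.3]
opening: 0.0
```

Hard stop at 18 N, so the key is fully down. Lifting off and checking.

Emit:
drive_tool(plan="0 0 0.02 0 0 0 1; 0 0 0.06 0 0 0 1; -0.03 0 0.11 0 0 0 1; -0.08 0 0.15 0 0 0 1; -0.13 -0.02 0.16 0 0 0 1")

```text
clock: 16.38
position: [494.8, -124.6, 332.6]
tool_rot: [0.002, 0.044, 0.999, -0.001]
wrist_force: [0.1, -1.5, 0.5]
opening: 0.1
```

Emit:
drive_tool(plan="-0.04 -0.05 0 0 0 0 1; -0.06 -0.1 0 0 0 0 1; -0.06 -0.15 0 0 0 0 1; -0.06 -0.18 0 0 0 0 1; -0.06 -0.18 0 0 0 0 1")

```text
clock: 17.0
position: [434.6, -306.7, 329.3]
tool_rot: [-0.001, 0.046, 0.999, 0.001]
wrist_force: [0.5, 0.3, 0.8]
opening: -0.1
```

Run:
```python
from h import *
o=telemetry.get_obs(); print({k:np.round(o[k],3) for k in('clock','position','qd','wrist_force')})
ex=np.array([.996,-.087,0]);ey=np.array([.087,.996,0]);c=np.array([632,-14,0])
for n in('top','side'):
    d=get_image(n); save(d,n+'9.png')
    for q in('tray','tray_handle','griddle','ramekin','squeezer','turner','tortilla_press','green_top','blue_top','rocker_raised_end'):print(n,q,[(np.round(r['position']),round(r['confidence'],2)) for r in spotter.mark_of(d,q)[:1]])
    d0=np.load(n+'.npy',allow_pickle=True).item()
    for D in(d0,d):
        im=D['image'].astype(int);X=cloud(D);r,g,b=im[...,0],im[...,1],im[...,2]
        for m in((g>r+40)&(g>b+30),(b>r+40)&(b>g+20)):
            p=X[m&(abs(X[...,0]-632)<40)&(abs(X[...,1])<150)]; print(len(p),np.round(np.median(p,0),1))
        X=X.reshape(-1,3)-c; a=X@ex;b=X@ey
        print([(s,round(float(np.median(X[(abs(a-s)<3)&(abs(b)<8),2])),1)) for s in range(-24,26,6)])
cv2.imwrite('pics/side9z.png',cv2.cvtColor(cv2.resize(d['image'][120:270,180:360],None,fx=4,fy=4,interpolation=cv2.INTER_CUBIC),cv2.COLOR_RGB2BGR))
```

```text
{'clock': np.float64(17.0), 'position': array([ 434.636, -306.727,  329.271]), 'qd': array([ 0.041, -0.024, -0.028,  0.018,  0.013,  0.014]), 'wrist_force': array([0.546, 0.341, 0.752])}
top tray [(array([590., -13.,  11.]), 0.66)]
top tray_handle [(array([530., -12.,  31.]), 0.86)]
top griddle [(array([589., -13.,  -1.]), 0.78)]
top ramekin [(array([525., 183.,  -1.]), 0.75)]
top squeezer [(array([ 423., -196.,   -4.]), 0.74)]
top turner [(array([ 532., -481.,    1.]), 0.89)]
top tortilla_press [(array([560., 540.,  -2.]), 0.68)]
top green_top [(array([ 628., -103.,  110.]), 0.4)]
top blue_top [(array([641.,  77., 113.]), 0.55)]
top rocker_raised_end [(array([613., -13., 100.]), 0.55)]
60 [ 623.5 -104.1  106.3]
62 [639.5  75.1 105.6]
[(-24, 96.8), (-18, 108.8), (-12, 107.4), (-6, 105.0), (0, 104.0), (6, 103.8), (12, 102.3), (18, 101.9), (24, 105.2)]
60 [ 624.  -104.3  105.7]
61 [639.   75.1 105.8]
[(-24, 101.7), (-18, 102.9), (-12, 102.4), (-6, 104.0), (0, 102.3), (6, 105.7), (12, 107.7), (18, 108.0), (24, 110.9)]
side tray [(array([589., -14.,  11.]), 0.58)]
side tray_handle [(array([532.,  -9.,  32.]), 0.6)]
side griddle [(array([594., -10.,   1.]), 0.75)]
side ramekin [(array([530., 180.,  -0.]), 0.73)]
side squeezer [(array([ 421., -199.,   -2.]), 0.6)]
side turner [(array([ 530., -481.,   -3.]), 0.59)]
side tortilla_press [(array([560., 540.,  -5.]), 0.83)]
side green_top [(array([ 628., -108.,  106.]), 0.44)]
side blue_top []
side rocker_raised_end [(array([615., -14., 105.]), 0.5)]
26 [ 624.4 -104.4  108.2]
37 [639.7  76.6 106.4]
[(-24, 96.2), (-18, 98.8), (-12, 109.8), (-6, 108.6), (0, 99.9), (6, 105.2), (12, 103.9), (18, 105.2), (24, 101.1)]
29 [ 625.4 -101.7  107.7]
38 [638.6  77.6 107. ]
[(-24, 98.1), (-18, 101.9), (-12, 104.8), (-6, 102.1), (0, 103.8), (6, 105.9), (12, 106.8), (18, 108.7), (24, 108.8)]
```

View pics/side9z.png

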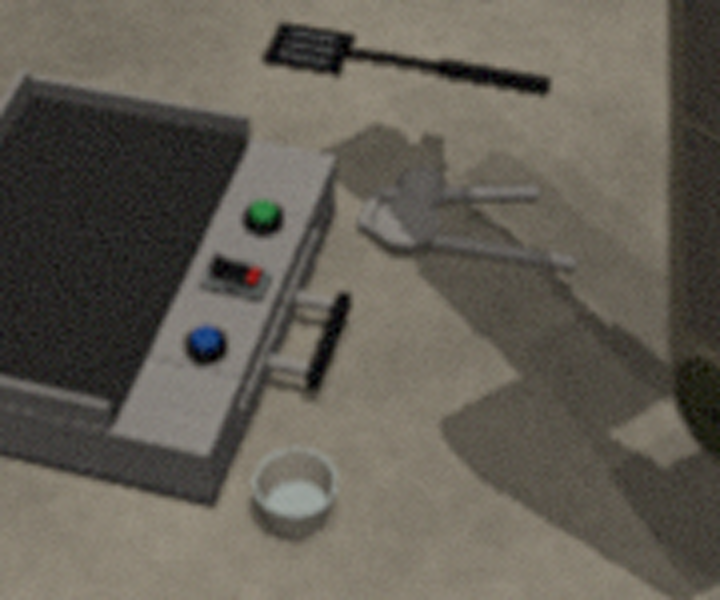

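View pics/top9.png

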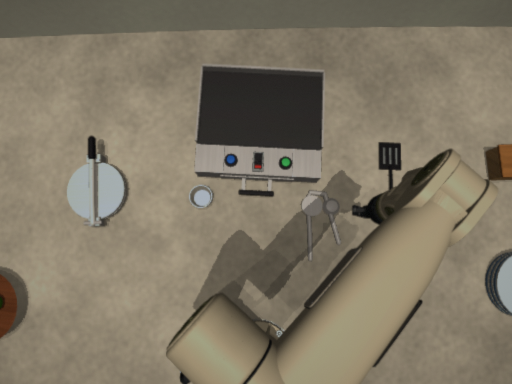

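The tray is flush, the rocker is on, green and blue are both up, and the loose items haven't moved. Handing in.

```bash
python3 -c "
from h import *
print(job.hand_in())"
```

```text
the job is handed in; nothing more can be done
None
```

I pushed the grease tray home, switched the rocker on by its red-marked end, and pressed and released the green key. The job was handed in at about 17 s; no verdict is reported.

- **Tray:** the tool stopped against about 16 N with the front plate flush. Its handle went from x ≈ 466 mm to x ≈ 530 mm, and the tray's final position matches the griddle front within the spotter's error of about 4 mm.
- **Rocker:** it reached a hard stop at 18 N. Depth readings show the red end down to about 102 mm and the far end raised to about 109 mm, the reverse of before. These readings are noisy, so the exact angle is not confirmed.
- **Green key:** it rose through its spring force of about 4.4 N to a hard stop at 18 N. Afterwards its top was back at its original height within 1 mm.
- **Blue key and loose items:** the blue key read the same height as at the start, within 1 mm. The ramekin, squeezer, turner and tortilla press were within about 5 mm of their first readings, which is about the measurement noise.
- **Arm:** parked well clear, touching nothing.

A few spotter readings were wrong: once each it placed the tray or griddle on another object, and it missed the blue key in the last side view. I relied on the other view and the depth data for those.

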